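# Release the catch and hold the sprung gauge rod out at its mark

### The job

The sprung gauge rod on the shelf needs oiling: press the yellow pad of its catch down until the spring clip holds the lever down by itself, and take the hand off it. Then pull the rod out by its wooden grip until the white index pin is level with the red pointer, and keep hold of it there: finish while still holding the rod out against its spring, so that I can oil the stem. Leave the red pointer and everything else on the shelf where they are.

Things in the scene. Friction and masses are not known exactly. Their poses are not given: they have to be found in the camera images.
- stand: Green base plate 320 x 115 x 8 mm, fixed, with a brass tube (axis 55 mm above the shelf) in two bent steel clips. Origin: shelf height, under the tube axis. x: along the tube, the way the rod pulls out; y: the side where the catch sticks out; z up. Tube x -90 to +52 mm; clip ears 84 mm tall at x -83 to -67 and 12 to 28; catch at x -40; pointer rail at y -58, x 95 to 205.
- rod (a joint): Extension of the 10 mm steel rod, m: 0 = fully in (start), hard stop 0.100. An inner spring pulls it back with about 4 N at 0 plus 0.8 N per 10 mm (7 to 11 N at the mark); let go, it shoots back in. While the catch is up the rod is blocked: the catch's nose stands before the rod's red collar in the tube's window.
- rod_grip (a point): Grip point of the dark wooden grip on the rod's end: an upright tab 12 mm thick (stand x), 32 mm wide (stand y), 37 to 99 mm above the shelf. The point is mid thickness and width, 85 mm above the shelf; at the start at stand x 95, y 0, 43 mm beyond the tube mouth. Between tube and grip runs the bare rod (top at 60 mm); the tube's mouth ring reaches 70 mm.
- rod_pin (a point): Outer end of the white index pin (4 mm thick) that sticks out 29 mm sideways from the grip, at stand y -45, 43 mm above the shelf, at the same stand x as rod_grip. It is level with the pointer when it and pointer_tip have the same stand x.
- catch (a joint): Angle of the catch lever, rad: 0 = up (start, sprung up), grows as the yellow pad is pressed, hard stop 0.33. Pressing takes about 1 N at first, up to about 8 N near 0.12; past about 0.22 the roller of the spring clip at the lever's end snaps over it, and let go it stays at about 0.30 by itself.
- catch_pad (a point): Middle of the top of the yellow press pad (30 x 30 mm), at stand x -40, y 95; 83 mm above the shelf when up, about 65 when latched. The lever turns about an axis parallel to the tube, 61 mm from the pad on the tube's side, 75 mm above the shelf. The upright spring clip (80 mm tall) begins 35 mm outward of the pad's middle: press with shut fingers on the pad only.
- pointer_tip (a point): Top of the red pointer (a 14 mm block with a 3 mm upright blade) on the aluminium rail beside the rod, 52 mm above the shelf, at stand y -51. At the start it stands 40 to 80 mm further along stand x than the grip: this is the length mark. Stiff on its rail; must not be pushed.
- lantern: Blue tin lantern with amber glass, 100 mm wide, 190 mm tall, loose. Origin under its middle.
- float: Cork fishing float with a red top, 60 mm wide, 102 mm tall, standing loose. Origin under its middle.
- weight_a: Cast iron weight with a knob, 72 mm wide, 60 mm tall, 0.9 kg, loose. Origin under its middle.
- weight_b: Second cast iron weight, the same.
- whetstone: Grey stone whetstone, 170 x 50 x 25 mm (its x, y, z), lying loose. Origin under its middle.
- oil_can: Copper oil can with a spout, 68 mm wide, 130 mm tall, loose. Origin under its middle.

How it is judged:
On the way, in this order (a step that is already met when the one before it is completed fails the run):
1. the catch lever is down and its clip holds it with the hand off (value of joint catch above 0.25 rad and contact force between each of the fingers, the arm and catch below 0.3 N), for 0.3 s.
2. the rod is held out with its index pin level with the red pointer (x of rod_pin in the frame of pointer_tip between -0.005 and 0.005 m and contact force between the fingers and rod above 2 N), for 0.3 s.
At the end, for the whole second after the job is handed in: The catch lever is latched down (over 0.25 rad), the rod is still and held out by the fingers (at least 2 N of contact) with its index pin within 5 mm of the red pointer along the rod (all of step 2 and value of joint catch above 0.25 rad and velocity of joint rod between -0.01 and 0.01 m/s); the arm keeps its last pose, push and grip.
It fails at once if the red pointer is pushed along (over 4 mm) (distance of pointer_tip from where it was at the start of the episode above 0.004 m).
It fails at once if another thing on the shelf is moved (over 20 mm) or knocked over (distance of any of lantern, float, weight_a, weight_b, whetstone, oil_can from where it was at the start of the episode above 0.02 m or angle between any of lantern, float, weight_a, weight_b, whetstone, oil_can's own z axis and vertical above 0.5 rad).
It also fails if it takes over 48 s, if anything falls off the work surface, if the arm or the gripper's body presses on something with over 40 N, if the wrist force passes 120 N, or if a joint passes its speed limit or range.

### The arm

A 6-joint arm with a two-finger parallel gripper is mounted at the origin on the work surface. World frame = base frame: x ahead of the robot, y to its left, z up, the work surface at z = 0. Lengths are in m, angles in rad, forces in N, time in s.
With the tool pointing down it reaches from about 0.3 to 0.775 m from the base axis. Payload 14.6 kg.
Tool frame: the origin (TCP) lies where the fingers leave the gripper's body, on its centre line; the fingertips stand 97 mm ahead of it and the grasp point (between the pads) lies 78 mm ahead of it; z points along the fingers, y is the line along which they close (so a half turn about z gives the same grasp; the last joint's range is limited). The gripper opens to 94 mm and grips with 3 to 60 N. Pads are 16 mm wide; open, the fingers measure 119 mm over their backs; the gripper's body (75 mm by 177 mm) begins 78 mm behind the grasp point.
Start: joints at [1.271, 0.3, 1.521, -0, 1.321, -0.067], TCP at [0.127, 0.535, 0.303] pointing down, gripper open.
Joint ranges: [-3.03, 3.03], [-0.79, 2.21], [0.23, 2.52], [-1.04, 4.18], [0, 3.07], [-2.55, 2.55]. Speed limits (rad/s): [2.22, 2.22, 2.57, 3.14, 3.14, 3.14].

### API

Orientations are given as a rotation vector (axis times angle).
In Python, from cell import manip gives the robot as it stands.
- The arm moves only by the tool apply_moves, never from a script. Its arguments are lists of equal length, an entry for each row: "offset": the shift along the tool's x, y, z in mm, a list of three; "spin": the turn about the tool's z in degrees; "fingers": the opening, from 0 (shut) to 1 (fully open). A call has 1 to 5 rows; each row is the pose to reach, as a shift and turn from the pose commanded when the call began, along the tool's axes at that moment; what a row does not reach only later rows make up. A row lasts 1/12 s, in which the tool goes at most 41.7 mm and 7.16 degrees, less where a joint would pass 70% of its speed; a pose out of reach is approached as far as the arm can. A call with a gripper value outside its range is refused whole. The fingers move at their own pace and stop on an object; "squeeze" is the grip in N (left out, the last holds). Time passes only in rows, so rows that repeat a pose let the fingers close. It gives the time, the measured TCP pose, the force, the opening and the grip force at its end, in the units of the state.
- manip.get_obs(): the state, without advancing time (a new reading comes with each control period).
- manip.grab_frame(name): name is "scene" or "top" or "wrist"; returns a dict with "img" (480x640x3 uint8, red, green, blue), "fovy" (degrees; the focal length in pixels is half the picture's height over the tangent of half this angle, whatever the lens; pixels are square), "cx", "cy" (the principal point, pixels), "extrinsics" (4x4, takes a point from camera to world coordinates); the wrist camera has in their place "T_tool_cam" (4x4, takes a point from camera to tool coordinates, whose origin is the TCP and whose axes are the flange's). Camera axes: x right, y down, z forward; pixel columns grow to the right and rows downward; lengths in m; the calibration is good to about 2 mm. A picture is of the moment at which its call begins: read the wrist's pose just before it. There is no depth.
- manip.sign_off(): hands the job in; it is judged then, once.
The state is a dict: "t": time; "q": joint angles; "qd": joint speeds; "tau": joint torques, N m; "position": TCP position; "orientation": TCP orientation; "wrist_force": force on the tool from outside, world axes, zero at the start; "moment": the same for the moment, N m; "gripper_width": finger opening in m; "finger_force": force on a finger pad.
Only numpy, scipy, OpenCV 4.12 (cv2) and the standard library are available. Lean on these libraries where they do the work, as an engineer would, in place of code of your own. Each camera call takes 0.05 s, during which the arm holds its last target. There are 200 camera calls.

## Working session

There is one attempt and no reset: what is moved stays moved. The work goes in short steps, Python scripts to look and compute and a tool call to move; the robot and the scene stay as the last step left them, time stands still between calls to the robot, and variables do not carry over. Pictures are saved under pics/ and viewed, at most 10 in all, crops included, and the job is handed in when it is done.

Besides the shell and the picture viewer there is one more tool, called after "Emit:" as name([rows], argument=value, ...), one row to a line, values as JSON. apply_moves: Moves the arm, as the interface text tells. Its arguments: {"type":"object","properties":{"offset":{"type":"array"},"spin":{"type":"array"},"fingers":{"type":"array"},"squeeze":{"type":"number"}},"required":["offset","spin","fingers"]}

```bash
mkdir -p pics; ls; cat > h.py <<'E'
import numpy as np, cv2
from scipy.spatial.transform import Rotation as R
from cell import manip
def cam(name):
    o=manip.get_obs(); f=manip.grab_frame(name)
    if 'extrinsics' in f: T=np.array(f['extrinsics'])
    else:
        W=np.eye(4); W[:3,:3]=R.from_rotvec(o['orientation']).as_matrix(); W[:3,3]=o['position']
        T=W@np.array(f['T_tool_cam'])
    im=f['img']; F=im.shape[0]/2/np.tan(np.radians(f['fovy'])/2)
    return dict(img=im,T=T,F=F,cx=f['cx'],cy=f['cy'])
def ray(c,uv):
    d=np.array([(uv[0]-c['cx'])/c['F'],(uv[1]-c['cy'])/c['F'],1]); d=c['T'][:3,:3]@d
    return c['T'][:3,3],d/np.linalg.norm(d)
def onz(c,uv,z):
    o,d=ray(c,uv); return o+d*(z-o[2])/d[2]
def tri(obs):
    A=0;b=0;P=[]
    for c,uv in obs:
        o,d=ray(c,uv); M=np.eye(3)-np.outer(d,d); A=A+M; b=b+M@o; P.append((o,M))
    x=np.linalg.solve(A,b); return x,[np.linalg.norm(M@(x-o)) for o,M in P]
def proj(c,p):
    q=np.linalg.inv(c['T'])@np.append(p,1); return q[:2]/q[2]*c['F']+[c['cx'],c['cy']]
def save(c,n): cv2.imwrite(n,cv2.cvtColor(c['img'],cv2.COLOR_RGB2BGR))
E
python3 - <<'E'
from h import *
import pickle
print({k:np.round(v,3) for k,v in manip.get_obs().items()})
C={}
for n in ['scene','top','wrist']:
    c=C[n]=cam(n); save(c,f'pics/{n}0.png'); print(n,np.round(c['T'],3).tolist(),c['F'],c['cx'],c['cy'])
pickle.dump(C,open('c0.pkl','wb'))
E
```

```text
pics
{'t': np.float64(0.0), 'q': array([ 1.271,  0.3  ,  1.522,  0.   ,  1.321, -0.067]), 'qd': array([ 0.   , -0.   ,  0.001,  0.002,  0.001,  0.   ]), 'tau': array([-2.0000e-03, -5.3181e+01, -3.5272e+01,  7.1000e-02,  2.5000e-02,
       -0.0000e+00]), 'position': array([0.127, 0.535, 0.302]), 'orientation': array([-3.65e-01, -3.12e+00,  2.00e-03]), 'wrist_force': array([ 0.273,  0.19 , -0.351]), 'moment': array([-0.011, -0.004, -0.043]), 'finger_force': np.float64(0.0), 'gripper_width': np.float64(0.094)}
scene [[0.714, 0.388, -0.584, 1.311], [0.7, -0.412, 0.583, -0.747], [-0.015, -0.824, -0.566, 0.815], [0.0, 0.0, 0.0, 1.0]] 562.1619728063968 317.93622605226983 244.70848655250717
top [[0.028, -0.996, 0.084, 0.487], [-1.0, -0.028, 0.001, 0.002], [0.002, -0.084, -0.996, 1.22], [0.0, 0.0, 0.0, 1.0]] 448.66487941210596 325.7661106853732 242.5488464185772
wrist [[0.23, 0.945, 0.232, 0.059], [0.973, -0.223, -0.057, 0.551], [-0.002, 0.239, -0.971, 0.382], [0.0, 0.0, 0.0, 1.0]] 419.6833886287772 314.7504016543312 237.10753952346738
```

View pics/top0.png

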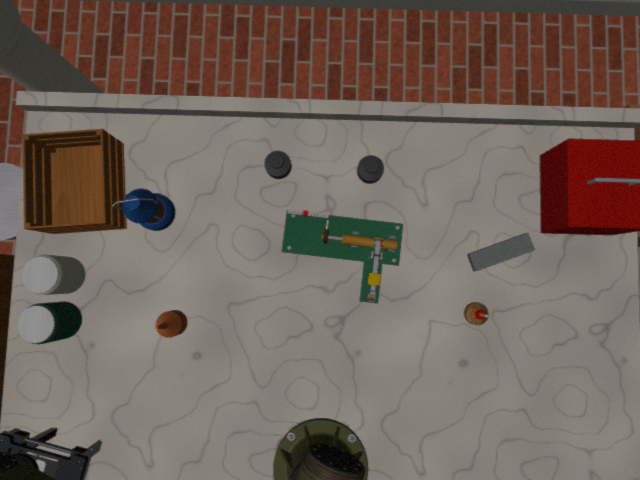

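View pics/scene0.png

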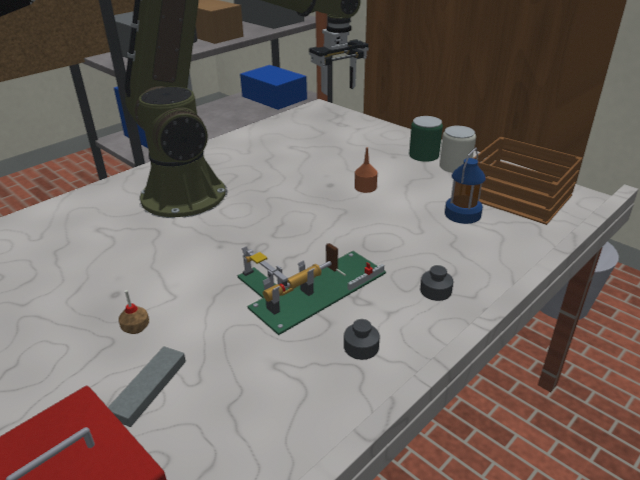

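Top view: stand at about (345,240), the rod pulls out to the left (world +y), yellow pad at (375,279), grip at (325,235) and red pointer at (305,213). In the scene view the pad is at (258,257), grip at (332,255), pointer at (368,268). Next I triangulate these by colour.

```bash
python3 - <<'E'
from h import *
import pickle
C=pickle.load(open('c0.pkl','rb'))
boxes={'top':(270,195,420,310),'scene':(220,225,400,345)}
def blobs(c,box,lo,hi,mn=4):
    x0,y0,x1,y1=box; hsv=cv2.cvtColor(c['img'],cv2.COLOR_RGB2HSV)[y0:y1,x0:x1]
    m=cv2.inRange(hsv,np.array(lo),np.array(hi)); n,l,s,ce=cv2.connectedComponentsWithStats(m)
    return [(np.round(ce[i]+[x0,y0],1).tolist(),s[i].tolist()) for i in range(1,n) if s[i,4]>=mn]
for n in ['top','scene']:
    print(n)
    for k,lo,hi in [('yellow',(22,180,120),(32,255,255)),('red',(0,190,90),(6,255,255)),('brown',(5,100,20),(16,220,90)),('green',(60,80,30),(90,255,140))]:
        print(k,blobs(C[n],boxes[n],lo,hi,6 if k!='green' else 300))
for n in ['top','scene']:
    x0,y0,x1,y1=boxes[n]; im=C[n]['img'][y0:y1,x0:x1]
    C[n]['crop']=cv2.resize(im,None,fx=4,fy=4,interpolation=cv2.INTER_CUBIC)
    a=C[n]['crop']; cv2.imwrite(f'pics/{n}_crop.png',cv2.cvtColor(a,cv2.COLOR_RGB2BGR)); print(a.shape)
E
```

```text
top
yellow [([373.6, 278.7], [98, 78, 12, 12, 124])]
red [([304.9, 213.1], [33, 16, 5, 5, 18])]
brown [([325.2, 235.1], [53, 34, 5, 14, 42])]
green [([339.8, 240.3], [13, 19, 119, 88, 3856])]
scene
yellow [([258.0, 257.0], [31, 28, 15, 9, 79])]
red [([368.3, 268.6], [146, 42, 6, 4, 19])]
brown [([331.8, 255.7], [107, 19, 10, 27, 187])]
green [([313.7, 294.6], [28, 27, 137, 82, 3252]), ([254.0, 280.7], [18, 43, 28, 29, 362])]
(460, 600, 3)
(480, 720, 3)
```

View pics/top_crop.png

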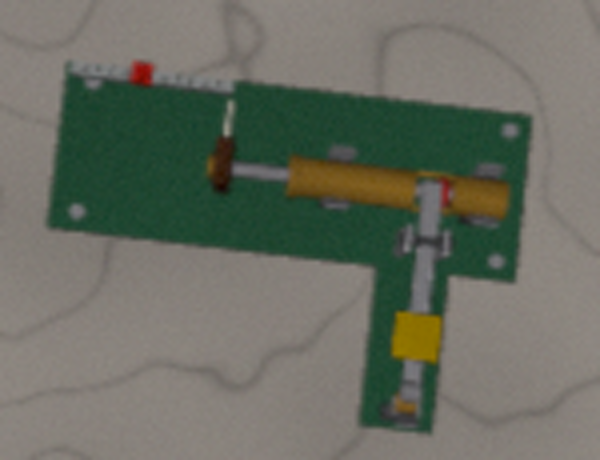

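The crop shows plate corners at crop px (70,62), (530,115), (515,282), (48,228), pad at (416,336), grip at (222,165), pin end at (232,100), and pointer at (142,73).

```bash
python3 - <<'E'
from h import *
import pickle
C=pickle.load(open('c0.pkl','rb')); t,s=C['top'],C['scene']
f=lambda x,y:(270+(x-1.5)/4,195+(y-1.5)/4)
cs=[onz(t,f(*p),.008) for p in [(70,62),(530,115),(515,282),(48,228)]]
print(np.round(cs,4)); print('edges',[round(float(np.linalg.norm(cs[i]-cs[i-1])),4) for i in range(4)])
ex=(cs[0]-cs[1])+(cs[3]-cs[2]); yaw=np.arctan2(ex[1],ex[0]); print('yaw deg',np.degrees(yaw))
X=np.array([np.cos(yaw),np.sin(yaw),0]);Y=np.array([-X[1],X[0],0])
pad,e=tri([(t,(373.6,278.7)),(s,(258,257))]); print('pad',pad,e)
pt,e=tri([(t,(304.9,213.1)),(s,(368.3,268.6))]); print('pointer red',pt,e)
print('pad onz',onz(t,(373.6,278.7),.083),onz(s,(258,257),.083))
O=pad+40*.001*X-.095*Y; print('origin',O)
# fits
rel=lambda p:(round(float((p-O)@X),4),round(float((p-O)@Y),4))
print('pointer in stand',rel(pt), 'grip center via top z~.09',rel(onz(t,(325.2,235.1),.085)))
gp,e=tri([(t,(325.2,235.1)),(s,(331.8,255.7))]); print('grip',gp,e,rel(gp))
for q in cs: print(rel(q))
E
```

```text
[[ 0.6739  0.111   0.008 ]
 [ 0.6465 -0.203   0.008 ]
 [ 0.5327 -0.1945  0.008 ]
 [ 0.5602  0.1218  0.008 ]]
edges [0.1142, 0.3152, 0.1141, 0.3175]
yaw deg 85.01075437672557
pad [ 0.49347908 -0.12051105  0.08388756] [np.float64(0.00047312327445694647), np.float64(0.0004731232744571033)]
pointer red [0.66265474 0.06091953 0.03955193] [np.float64(0.0002942398888617838), np.float64(0.0002942398888617477)]
pad onz [ 0.4937916  -0.12024474  0.083     ] [ 0.49213808 -0.12007703  0.083     ]
origin [ 0.59159788 -0.08892464  0.08388756]
pointer in stand (0.1555, -0.0578) grip center via top z~.09 (0.0944, -0.0009)
grip [0.60151057 0.00487805 0.07516056] [np.float64(0.0003201793514755694), np.float64(0.000320179351475523)] (0.0943, -0.0017)
(0.2063, -0.0647)
(-0.1089, -0.0646)
(-0.1103, 0.0495)
(0.2072, 0.0496)
```

View pics/scene_crop.png

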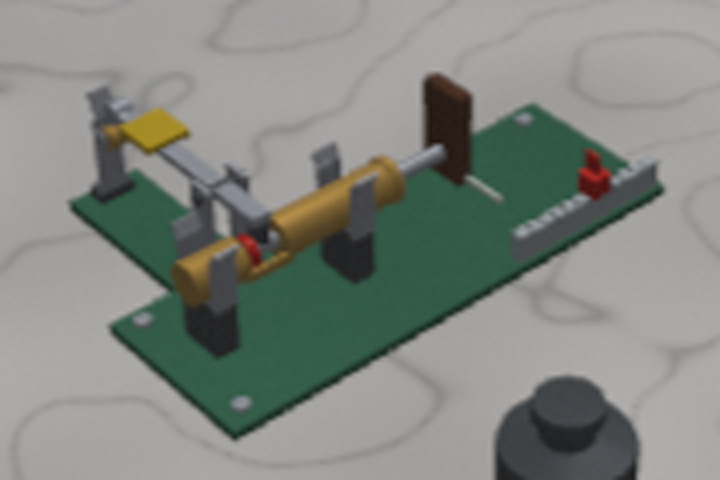

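Everything fits the text: pad height 83.9 mm, plate edges 315 x 114 mm, grip at stand (94, -1), and pointer at about stand x 155. The stand yaw is 85.0°, with its origin at (0.592, -0.089). First I go above the pad with shut fingers and the tool's y along stand x.

```bash
cat >> h.py <<'E'
def off(p,yaw=85.0):
    o=manip.get_obs(); M=R.from_rotvec(o['orientation']).as_matrix()
    y=M[:,1]; s=-(yaw-np.degrees(np.arctan2(y[1],y[0])))
    print('t %.2f pos'%o['t'],np.round(o['position'],4),'F',np.round(o['wrist_force'],1),'w',round(float(o['gripper_width']),4),'ff',round(float(o['finger_force']),1))
    print('offset mm',np.round(M.T@(np.array(p)-o['position'])*1000,1),'spin',round(float(s),2),'tilt',np.round(M[2],3))
E
python3 -c "
from h import *
off([.4935,-.1205,.30])"
```

```text
t 0.15 pos [0.1268 0.5351 0.3022] F [-0.3  0.6  0.4] w 0.094 ff 0.0
offset mm [-508.  -553.3    2.7] spin -8.34 tilt [ 0.    -0.001 -1.   ]
```

Emit:
apply_moves([
  [-26, -28, 0],
  [-53, -57, 0],
  [-80, -87, 0],
  [-107, -117, 0],
  [-134, -146, 0],
], spin=[0, -2, -4, -6, -8.3], fingers=[0, 0, 0, 0, 0])

```text
t: 0.57
position: [0.2238, 0.3603, 0.3024]
orientation: [-0.135, -3.139, 0.0]
wrist_force: [1.3, 0.1, 0.6]
gripper_width: 0.0642
finger_force: 0.0
```

```bash
python3 -c "
from h import *
off([.4935,-.1205,.30])"
```

```text
t 0.57 pos [0.2238 0.3603 0.3024] F [1.3 0.1 0.6] w 0.0642 ff 0.0
offset mm [-309.9 -456.     2.5] spin 0.08 tilt [ 0. -0. -1.]
```

Emit:
apply_moves([
  [-22, -33, 0],
  [-45, -66, 0],
  [-67, -99, 0],
  [-90, -132, 0],
  [-112, -165, 0],
], spin=[0, 0, 0, 0, 0], fingers=[0, 0, 0, 0, 0])

```text
t: 0.98
position: [0.321, 0.1861, 0.3027]
orientation: [0.138, 3.138, 0.0]
wrist_force: [-0.3, 1.1, 0.1]
gripper_width: 0.0308
finger_force: 0.0
```

Emit:
apply_moves([
  [-22, -33, 0],
  [-45, -66, 0],
  [-67, -99, 0],
  [-90, -132, 0],
  [-112, -165, 0],
], spin=[0, 0, 0, 0, 0], fingers=[0, 0, 0, 0, 0])

```text
t: 1.4
position: [0.4182, 0.0117, 0.3027]
orientation: [0.139, 3.138, 0.0]
wrist_force: [0.4, 1.7, 0.1]
gripper_width: 0.0007
finger_force: 0.0
```

```bash
python3 -c "
from h import *
off([.4935,-.1205,.20])"
```

```text
t 1.40 pos [0.4182 0.0117 0.3027] F [0.4 1.7 0.1] w 0.0007 ff 0.0
offset mm [ -86.6 -125.   102.7] spin -0.05 tilt [-0.  0. -1.]
```

Emit:
apply_moves([
  [-21, -31, 10],
  [-43, -62, 30],
  [-65, -94, 55],
  [-80, -117, 80],
  [-80, -117, 100],
], spin=[0, 0, 0, 0, 0], fingers=[0, 0, 0, 0, 0])

```text
t: 1.82
position: [0.4882, -0.1135, 0.2004]
orientation: [-0.143, -3.138, 0.001]
wrist_force: [0.2, -0.1, -0.1]
gripper_width: 0.0001
finger_force: 0.0
```

```bash
python3 - <<'E'
from h import *
off([.4935,-.1205,.19])
c=cam('wrist'); save(c,'pics/w1.png')
off([.4935,-.1205,.19])
print(proj(c,[.4935,-.1205,.0835]), proj(c,[.6015,.0058,.099]))
E
```

```text
t 1.82 pos [ 0.4882 -0.1135  0.2004] F [ 0.2 -0.1 -0.1] w 0.0001 ff 0.0
offset mm [-5.9 -6.5 10.4] spin -0.21 tilt [ 0.001 -0.    -1.   ]
t 1.87 pos [ 0.4862 -0.1115  0.1968] F [-1.1  0.9 -3.8] w 0.0003 ff 0.0
offset mm [-8.2 -8.3  6.8] spin -0.2 tilt [ 0.007  0.001 -1.   ]
[301.86398182 289.55278297] [564.19947612 475.33537233]
```

View pics/w1.png

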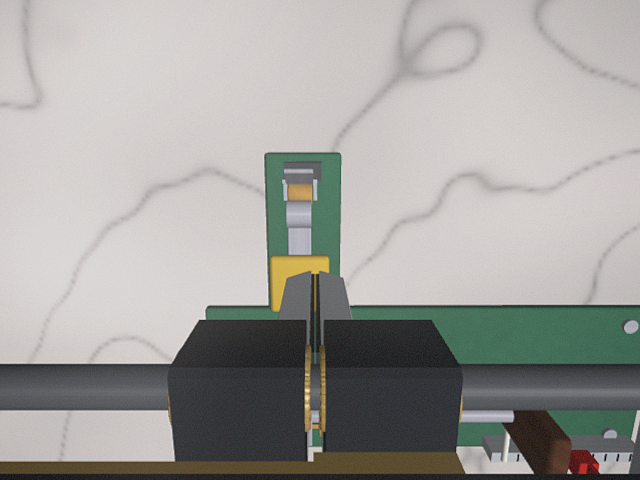

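The wrist picture shows the pad from u 271 to 330 with its outer edge at v 256, partly behind the shut fingertips at (315,273), and the clip's roller at (300,192). I correct the position, let it settle, and check against a second view of the pad edge.

Emit:
apply_moves([
  [-4, -4, 0],
  [-4, -4, 0],
  [-4, -4, 0],
], spin=[0, 0, 0], fingers=[0, 0, 0])

```text
t: 2.12
position: [0.4913, -0.1138, 0.2043]
orientation: [0.137, 3.136, -0.001]
wrist_force: [-0.3, 0.7, 0.7]
gripper_width: 0.0003
finger_force: 0.0
```

```bash
python3 - <<'E'
from h import *
c=cam('wrist'); off([.4935,-.1205,.182])
hsv=cv2.cvtColor(c['img'],cv2.COLOR_RGB2HSV); m=cv2.inRange(hsv,np.array((22,150,120)),np.array((32,255,255)))
n,l,s,ce=cv2.connectedComponentsWithStats(m); i=1+np.argmax(s[1:,4]); print(s[i])
X=np.array([np.cos(np.radians(85)),np.sin(np.radians(85)),0]);Y=np.array([-X[1],X[0],0]);P=np.array([.4935,-.1205,.0837])
print('expected outer corners',[proj(c,P+.015*Y+a*X) for a in(-.015,.015)])
x,y,w,h=s[i,:4]
for u in (x,x+w): print(np.round(onz(c,(u,y),.0837),4))
E
```

```text
t 2.17 pos [ 0.4912 -0.1136  0.2043] F [-0.  -0.6 -0.3] w 0.0005 ff 0.0
offset mm [-2.9 -6.6 22.3] spin 0.01 tilt [-0.002 -0.    -1.   ]
[ 272  247   57   55 1778]
expected outer corners [array([271.61454821, 251.99160392]), array([331.97417235, 252.03995202])]
[ 0.4747 -0.1337  0.0837]
[ 0.4771 -0.1055  0.0837]
```

Emit:
apply_moves([
  [-1.5, -6.5, 5],
  [-1.5, -6.5, 12],
  [-1.5, -6.5, 20],
  [-1.5, -6.5, 20],
], spin=[0, 0, 0, 0], fingers=[0, 0, 0, 0])

```text
t: 2.5
position: [0.4911, -0.1205, 0.1809]
orientation: [-0.138, -3.136, -0.001]
wrist_force: [0.3, 0.7, -0.5]
gripper_width: 0.0001
finger_force: 0.0
```

Emit:
apply_moves([
  [0, 0, 4],
  [0, 0, 7],
  [0, 0, 10],
  [0, 0, 13],
  [0, 0, 13],
], spin=[0, 0, 0, 0, 0], fingers=[0, 0, 0, 0, 0])

```text
t: 2.92
position: [0.4916, -0.1207, 0.1692]
orientation: [-0.138, -3.138, -0.0]
wrist_force: [-0.5, 0.5, -0.7]
gripper_width: 0.0007
finger_force: 0.1
```

```bash
python3 -c "
from h import *
off([.4925,-.1202,.160])"
```

```text
t 2.92 pos [ 0.4916 -0.1207  0.1692] F [-0.5  0.5 -0.7] w 0.0007 ff 0.1
offset mm [-0.8  0.5  9.2] spin -0.04 tilt [ 0.  0. -1.]
```

Emit:
apply_moves([
  [0, 0, 2],
  [0, 0, 4],
  [0, 0, 6],
  [0, 0, 8],
  [0, 0, 8],
], spin=[0, 0, 0, 0, 0], fingers=[0, 0, 0, 0, 0])

```text
t: 3.33
position: [0.4921, -0.1208, 0.1619]
orientation: [0.138, 3.137, -0.0]
wrist_force: [-0.9, 0.4, 6.6]
gripper_width: 0.0006
finger_force: 3.5
```

```bash
python3 - <<'E'
from h import *
off([.4925,-.1202,.160])
c=cam('scene'); a=cv2.resize(c['img'][225:345,220:400],None,fx=4,fy=4,interpolation=cv2.INTER_CUBIC); cv2.imwrite('pics/s2.png',cv2.cvtColor(a,cv2.COLOR_RGB2BGR))
E
```

```text
t 3.33 pos [ 0.4921 -0.1208  0.1619] F [-0.9  0.4  6.6] w 0.0006 ff 3.5
offset mm [-0.4  0.6  2. ] spin -0.04 tilt [-0.001 -0.    -1.   ]
```

View pics/s2.png

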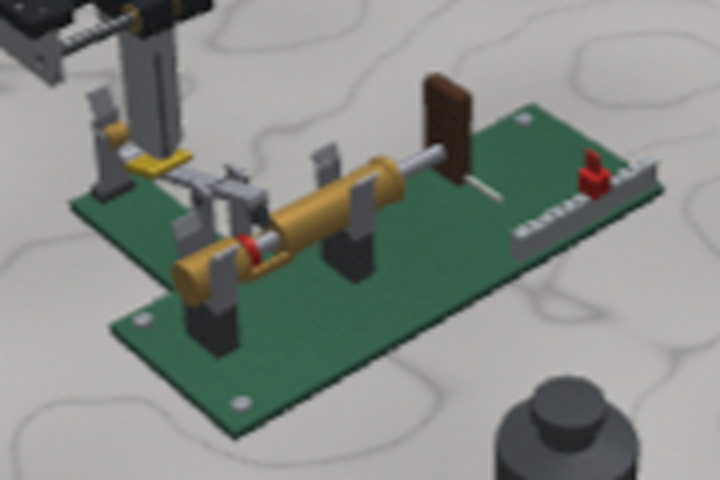

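The crop shows the pad down at (160,162), the roller above the lever's end at (117,133), and the nose lifted out of the window. I press 2 mm more to be sure, then lift off.

Emit:
apply_moves([
  [0, 0, 2],
  [0, 0, 2],
  [0, 0, -15],
  [0, 0, -40],
  [0, 0, -75],
], spin=[0, 0, 0, 0, 0], fingers=[0, 0, 0, 0, 0])

```text
t: 3.8
position: [0.4909, -0.1205, 0.2356]
orientation: [-0.138, -3.134, -0.002]
wrist_force: [0.1, -0.1, 0.4]
gripper_width: 0.0004
finger_force: 0.0
```

```bash
python3 - <<'E'
from h import *
off([.6015,.0055,.235])
t,s=cam('top'),cam('scene')
def cen(c,b,lo,hi):
    x0,y0,x1,y1=b; h=cv2.cvtColor(c['img'],cv2.COLOR_RGB2HSV)[y0:y1,x0:x1]; m=cv2.inRange(h,np.array(lo),np.array(hi))
    n,l,st,ce=cv2.connectedComponentsWithStats(m); i=1+np.argmax(st[1:,4]); return ce[i]+[x0,y0],st[i]
a=cen(s,(220,225,400,345),(22,150,120),(32,255,255)); print(a, 'scene onz',[np.round(onz(s,a[0],z),4) for z in(.083,.065)])
try: b=cen(t,(270,195,420,310),(22,150,120),(32,255,255)); print(b,tri([(t,b[0]),(s,a[0])]))
except Exception as e: print(e)
E
```

```text
t 3.80 pos [ 0.4909 -0.1205  0.2356] F [ 0.1 -0.1  0.4] w 0.0004 ff 0.0
offset mm [-99.1 135.2   0.3] spin -0.04 tilt [ 0.004  0.001 -1.   ]
(array([258.98245614, 263.77192982]), array([32, 36, 15,  7, 57], dtype=int32)) scene onz [array([ 0.5132, -0.1353,  0.083 ]), array([ 0.4936, -0.1202,  0.065 ])]
attempt to get argmax of an empty sequence
```

The pad stays down: its ray at z 65 mm lands at (0.4936, -0.1202), so the catch is latched with the hand off. Now to the grip, fingers half open.

Emit:
apply_moves([
  [-24, 32, 0],
  [-48, 65, 0],
  [-72, 98, 0],
  [-98, 135, 0],
  [-98, 135, 0],
], spin=[0, 0, 0, 0, 0], fingers=[0.3, 0.5, 0.5, 0.5, 0.5])

```text
t: 4.32
position: [0.6035, 0.0097, 0.2355]
orientation: [0.133, 3.139, 0.001]
wrist_force: [-0.9, 0.1, 0.0]
gripper_width: 0.0301
finger_force: 0.0
```

Emit:
apply_moves([
  [0, 0, 0],
  [0, 0, 0],
  [0, 0, 0],
], spin=[0, 0, 0], fingers=[0.5, 0.5, 0.5])

```text
t: 4.57
position: [0.6006, 0.0042, 0.2364]
orientation: [-0.139, -3.138, 0.0]
wrist_force: [-0.7, 0.1, 0.3]
gripper_width: 0.0466
finger_force: 0.0
```

```bash
python3 - <<'E'
from h import *
off([.601,.0055,.163])
c=cam('wrist'); off([.601,.0055,.163]); save(c,'pics/w2.png')
print(proj(c,[.601,.0055,.099]))
E
```

```text
t 4.57 pos [0.6006 0.0042 0.2364] F [-0.7  0.1  0.3] w 0.0466 ff 0.0
offset mm [-0.3  1.4 73.4] spin -0.09 tilt [ 0.001 -0.    -1.   ]
t 4.62 pos [0.6006 0.004  0.2367] F [ 0.1 -0.4  0.7] w 0.0467 ff 0.0
offset mm [-0.2  1.5 73.7] spin -0.11 tilt [ 0. -0. -1.]
[317.31234277 266.25698948]
```

View pics/w2.png

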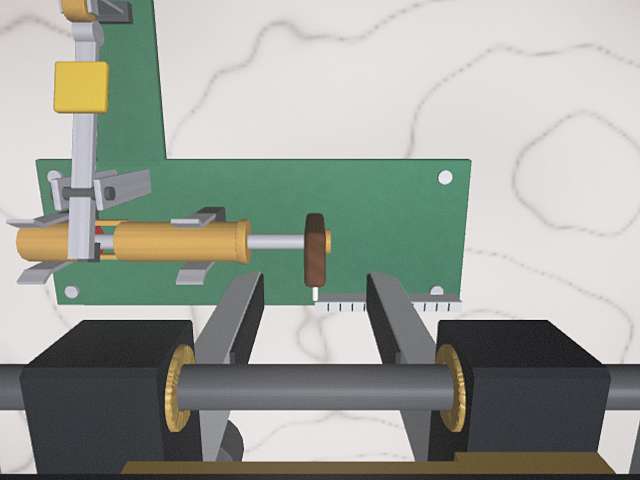

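The wrist picture shows the grip at (316,250), midway between the fingertips at (263,275) and (368,275). I descend and grasp.

Emit:
apply_moves([
  [0, 1, 30],
  [0, 1, 55],
  [0, 1, 73],
  [0, 1, 73],
  [0, 1, 73],
], spin=[0, 0, 0, 0, 0], fingers=[0.5, 0.5, 0.5, 0.5, 0.5])

```text
t: 5.03
position: [0.6009, 0.0053, 0.1638]
orientation: [-0.14, -3.138, 0.0]
wrist_force: [-0.3, 1.3, 1.1]
gripper_width: 0.0469
finger_force: 0.0
```

Emit:
apply_moves([
  [0, 0, 0],
  [0, 0, 0],
  [0, 0, 0],
  [0, 0, 0],
  [0, 0, 0],
], spin=[0, 0, 0, 0, 0], fingers=[0, 0, 0, 0, 0], squeeze=40)

```text
t: 5.45
position: [0.6014, 0.0061, 0.1642]
orientation: [0.138, 3.138, 0.0]
wrist_force: [-0.9, 0.1, -0.4]
gripper_width: 0.0172
finger_force: 0.0
```

```bash
python3 - <<'E'
from h import *
off([.6063,.066,.163])
E
```

```text
t 5.45 pos [0.6014 0.0061 0.1642] F [-0.9  0.1 -0.4] w 0.0172 ff 0.0
offset mm [ 0.4 60.1  1.2] spin -0.04 tilt [-0.001  0.    -1.   ]
```

Emit:
apply_moves([
  [0, 0, 0],
  [0, 0, 0],
  [0, 0, 0],
  [0, 0, 0],
], spin=[0, 0, 0, 0], fingers=[0, 0, 0, 0])

```text
t: 5.78
position: [0.6014, 0.0059, 0.164]
orientation: [0.138, 3.138, -0.001]
wrist_force: [-1.3, -3.9, 5.8]
gripper_width: 0.0117
finger_force: 40.0
```

Emit:
apply_moves([
  [0, 5, 0],
  [0, 12, 0],
  [0, 20, 0],
  [0, 28, 0],
  [0, 35, 0],
], spin=[0, 0, 0, 0, 0], fingers=[0, 0, 0, 0, 0])

```text
t: 6.2
position: [0.6045, 0.0408, 0.164]
orientation: [0.138, 3.138, -0.001]
wrist_force: [-1.0, -8.1, 5.5]
gripper_width: 0.0116
finger_force: 40.0
```

```bash
python3 - <<'E'
from h import *
off([.6063,.066,.163])
c=cam('wrist'); off([.6063,.066,.163]); save(c,'pics/w3.png')
X=np.array([np.cos(np.radians(85)),np.sin(np.radians(85)),0]);Y=np.array([-X[1],X[0],0])
E
```

```text
t 6.20 pos [0.6045 0.0408 0.164 ] F [-1.  -8.1  5.5] w 0.0116 ff 40.0
offset mm [ 0.4 25.2  1. ] spin -0.05 tilt [-0.001 -0.001 -1.   ]
t 6.25 pos [0.6046 0.0419 0.164 ] F [-1.3 -6.   5.5] w 0.0117 ff 40.0
offset mm [ 0.4 24.2  1. ] spin -0.01 tilt [-0.001 -0.001 -1.   ]
```

View pics/w3.png

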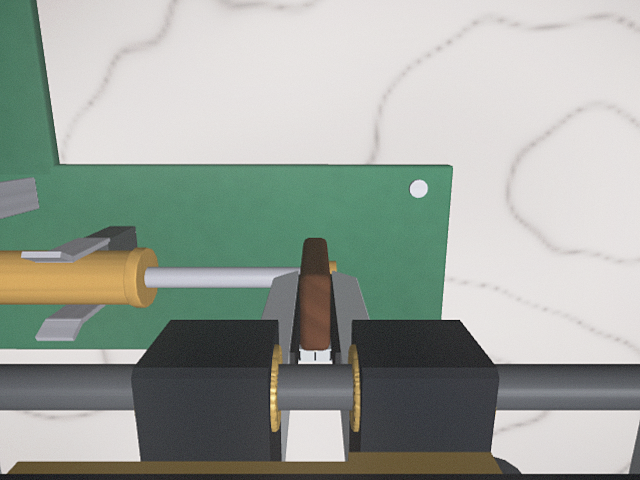

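The grip is held and the rod is out by about 36 mm. I pull 24.5 mm more, then measure pin against pointer.

Emit:
apply_moves([
  [0, 8, 0],
  [0, 16, 0],
  [0, 22, 0],
  [0, 24, 0],
  [0, 24, 0],
], spin=[0, 0, 0, 0, 0], fingers=[0, 0, 0, 0, 0])

```text
t: 6.67
position: [0.6066, 0.0647, 0.164]
orientation: [0.138, 3.138, -0.002]
wrist_force: [-2.5, -7.4, 6.6]
gripper_width: 0.0115
finger_force: 40.0
```

Emit:
apply_moves([
  [0, 0, 0],
  [0, 0, 0],
  [0, 0, 0],
], spin=[0, 0, 0], fingers=[0, 0, 0])

```text
t: 6.92
position: [0.6066, 0.0642, 0.164]
orientation: [0.139, 3.138, -0.002]
wrist_force: [-1.9, -7.8, 6.3]
gripper_width: 0.0117
finger_force: 40.0
```

```bash
python3 - <<'E'
from h import *
off([.6067,.0667,.163])
t,s=cam('top'),cam('scene')
a=cv2.resize(s['img'][240:290,320:395],None,fx=8,fy=8,interpolation=cv2.INTER_CUBIC)
b=cv2.resize(t['img'][195:245,280:355],None,fx=8,fy=8,interpolation=cv2.INTER_CUBIC)
cv2.imwrite('pics/st.png',cv2.cvtColor(cv2.resize(np.vstack([a,b]),None,fx=.75,fy=.75,interpolation=cv2.INTER_AREA),cv2.COLOR_RGB2BGR))
import pickle; pickle.dump((t,s),open('c1.pkl','wb'))
E
```

```text
t 6.92 pos [0.6066 0.0642 0.164 ] F [-1.9 -7.8  6.3] w 0.0117 ff 40.0
offset mm [0.1 2.5 1. ] spin -0.06 tilt [-0.    -0.001 -1.   ]
```

View pics/st.png

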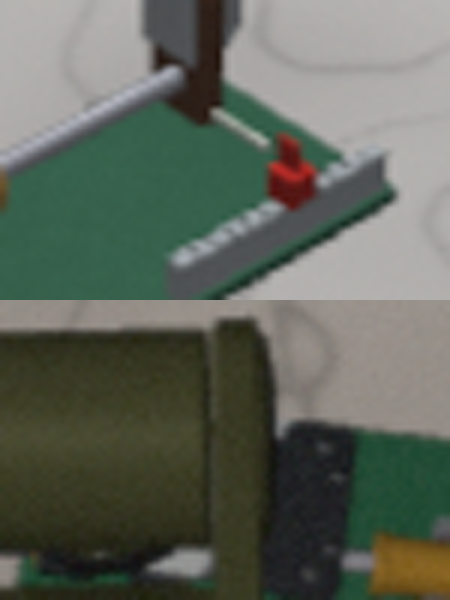

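The scene crop shows the pin end at crop (266,146), blade top at (290,137), and block below. The top camera's view is blocked by the arm. I cast these rays on their heights, using the start picture's pin as a check.

```bash
python3 - <<'E'
from h import *
import pickle
C=pickle.load(open('c0.pkl','rb')); t,s=pickle.load(open('c1.pkl','rb'))
a=np.radians(85);X=np.array([np.cos(a),np.sin(a),0]);Y=np.array([-X[1],X[0],0]);O=np.array([.5916,-.0889,0])
rel=lambda p:np.round([(p-O)@X*1e3,(p-O)@Y*1e3,p[2]*1e3],1)
def sub(c,box,lo,hi):
    x0,y0,x1,y1=box; im=cv2.resize(c['img'][y0:y1,x0:x1],None,fx=8,fy=8,interpolation=cv2.INTER_CUBIC)
    m=cv2.inRange(cv2.cvtColor(im,cv2.COLOR_RGB2HSV),np.array(lo),np.array(hi)); n,l,st,ce=cv2.connectedComponentsWithStats(m)
    i=1+np.argmax(st[1:,4]); pts=np.argwhere(l==i)[:,::-1]
    return (pts-3.5)/8+[x0,y0]
print('start pin end (top/scene)',rel(onz(C['top'],(270+(232-1.5)/4,195+(100-1.5)/4),.043)),rel(onz(C['scene'],(220+(502-1.5)/4,225+(199-1.5)/4),.043)))
print('now pin end',rel(onz(s,(320+(266-2.6)/6,240+(146-2.6)/6),.043)))
for n,c,b in [('scene0',C['scene'],(355,255,385,285)),('scene1',s,(355,255,385,285)),('top0',C['top'],(297,205,313,220))]:
    p=sub(c,b,(0,150,70),(9,255,255)); lo=p.min(0);hi=p.max(0); 
    top=p[p[:,1]<lo[1]+1.2].mean(0) ; top[1]=lo[1]
    print(n,lo,hi,'top',top,rel(onz(c,top,.052)),'cen',rel(onz(c,p.mean(0),.042)))
E
```

```text
start pin end (top/scene) [ 93.3 -46.7  43. ] [ 98.2 -41.8  43. ]
now pin end [157.5 -41.5  43. ]
scene0 [364.5625 262.3125] [371.8125 274.1875] top [367.31063433 262.3125    ] [158.9 -50.8  52. ] cen [152.2 -60.4  42. ]
scene1 [364.5625 262.3125] [371.8125 274.1875] top [367.33395522 262.3125    ] [158.9 -50.9  52. ] cen [152.2 -60.3  42. ]
top0 [302.3125 210.4375] [307.4375 215.9375] top [305.10890468 210.4375    ] [154.7 -62.8  52. ] cen [154.8 -57.   42. ]
```

Pin-to-pointer at the start measured 61.4 mm (top) and 60.7 mm (scene). The rod has moved about 59 mm, so 2 mm more.

Emit:
apply_moves([
  [0, 1, 0],
  [0, 2, 0],
  [0, 2, 0],
  [0, 2, 0],
  [0, 2, 0],
], spin=[0, 0, 0, 0, 0], fingers=[0, 0, 0, 0, 0])

```text
t: 7.43
position: [0.6068, 0.0661, 0.164]
orientation: [0.138, 3.138, -0.002]
wrist_force: [-1.3, -8.8, 5.6]
gripper_width: 0.0118
finger_force: 40.0
```

```bash
python3 - <<'E'
from h import *
import pickle
C=pickle.load(open('c0.pkl','rb'))
off([.6067,.0667,.163]); s=cam('scene')
a=np.radians(85);X=np.array([np.cos(a),np.sin(a),0]);Y=np.array([-X[1],X[0],0]);O=np.array([.5916,-.0889,0])
rel=lambda p:np.round([(p-O)@X*1e3,(p-O)@Y*1e3],1)
# white pin ridge: brightest low-saturation pixels per column near the predicted line
for n,c,x in [('start',C['scene'],.095),('now',s,.156)]:
    g=cv2.cvtColor(c['img'],cv2.COLOR_RGB2GRAY).astype(float); r=[]
    for y in np.arange(-.022,-.042,-.003):
        u,v=proj(c,O+x*X+y*Y+[0,0,.043]); u=int(round(u)); vs=np.arange(int(v)-5,int(v)+6); w=g[vs,u]; w=np.clip(w-np.median(w)-15,0,None)
        if w.sum()>0: r.append(rel(onz(c,(u,(w*vs).sum()/w.sum()),.043)))
    print(n,np.array(r).tolist(),np.mean(r,0))
o=manip.get_obs(); print(np.abs(o['qd']).max())
hsv=cv2.cvtColor(s['img'],cv2.COLOR_RGB2HSV)[225:345,220:400]; m=cv2.inRange(hsv,np.array((22,150,120)),np.array((32,255,255)));n,l,st,ce=cv2.connectedComponentsWithStats(m);i=1+np.argmax(st[1:,4]);print('pad',ce[i]+[220,225])
E
```

```text
t 7.43 pos [0.6068 0.0661 0.164 ] F [-1.3 -8.8  5.6] w 0.0118 ff 40.0
offset mm [0.1 0.6 1. ] spin -0.05 tilt [-0.001 -0.001 -1.   ]
start [[98.0, -18.2], [98.1, -21.5], [98.2, -24.8], [98.1, -28.3], [98.0, -31.7], [98.0, -35.0], [98.6, -37.7]] [ 98.14285714 -28.17142857]
now [[160.8, -18.5], [160.8, -18.5], [160.7, -22.0], [160.6, -25.4], [160.8, -28.5], [160.9, -31.7], [160.4, -35.6]] [160.71428571 -25.74285714]
0.0014125886721519532
pad [259.         263.81355932]
```

All estimates put the pin within 2 mm of the pointer (tolerance 5 mm). The pad is still down, the rod is still, and the grip holds at 40 N, so I hand in.

```bash
python3 -c "
from h import *
print(manip.sign_off())"
```

```text
the job is handed in; nothing more can be done
None
```

I latched the catch down with the hand off it, pulled the rod out until its index pin was within about 2 mm of the red pointer by my measurements (5 mm allowed), and handed the job in at about 7.5 s while still holding the rod at 40 N; `sign_off()` returned no verdict.

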